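# Pack a turned jar and close the carton

## Task

Pick the lidded jar with the round knob out of the turned pieces on the bench and set it down upright inside the open carton, lowering it all the way to the floor of the carton rather than dropping it, and let go. Then close the carton: fold the two short end flaps down flat first, then the narrow long flap, and last the wide long flap so that it overlaps the narrow one, each lying flat before the next layer goes down. Do not knock over or shift any of the other things on the bench.

Things in the scene. Friction and masses are not known exactly. Their poses are not given: they have to be found in the camera images.
- carton: open cardboard carton, fixed in a low wooden frame (18 mm high, 13 mm out). Outside 130 mm (its x) by 180 mm (its y), walls and floor 4 mm thick. Origin: centre of its underside, on the bench; z up. End walls (y = +-90 mm) 110 mm high, wall at x = -65 mm 114 mm, wall at x = +65 mm 118 mm. Each wall carries a 4 mm thick flap, hinged along the outside of its top edge.
- end_flap_a (a joint): angle of the short end flap at the carton's +y end, hinge line at y = +90 mm, z = 110 mm; 62 mm long from hinge to free edge, 120 mm wide. 0 = folded down flat over the opening, 1.57 = upright, more = leaning outwards (up to 2.5). The crease is stiff: the flap stays where it is left.
- end_flap_b (a joint): the same for the end flap at the carton's -y end, hinge line at y = -90 mm, z = 110 mm; 62 mm long, 120 mm wide.
- narrow_flap (a joint): the same for the narrow long flap, hinge line at x = -65 mm, z = 114 mm of the carton; 64 mm from hinge to free edge, 178 mm wide. Shut, it lies on the end flaps.
- wide_flap (a joint): the same for the wide long flap, hinge line at x = +65 mm, z = 118 mm of the carton; 92 mm from hinge to free edge, 178 mm wide. Shut, it lies on top and overlaps the narrow flap by about 26 mm.
- end_flap_a_edge (a point): middle of the free edge of the end flap at +y, on its outer face (the face that is on top when the flap is shut).
- end_flap_b_edge (a point): middle of the free edge of the end flap at -y, on its outer face (the face that is on top when the flap is shut).
- narrow_flap_edge (a point): middle of the free edge of the narrow long flap, on its outer face (the face that is on top when the flap is shut).
- wide_flap_edge (a point): middle of the free edge of the wide long flap, on its outer face (the face that is on top when the flap is shut).
- jar: turned pale-wood lidded jar, one solid piece: round body 64 mm diameter and 62 mm tall, on it an upright plain round knob of 26 mm diameter, from 62 to 92 mm height. It stands upright among the other turned pieces. Origin: centre of its foot, z up.
- goblet: bystander: turned pale-wood goblet, solid, 60 mm diameter, 115 mm tall, thin stem and wider cup. Origin: centre of its foot.
- vase: bystander: turned pale-wood bud vase, 60 mm diameter, 150 mm tall, with a long slim neck. Origin: centre of its foot.
- glue: bystander: white glue bottle 56 mm diameter, 155 mm tall, beside a corner of the carton. Origin: centre of its foot.
- tin: bystander: steel finish tin 68 mm diameter, 100 mm tall, beside a corner of the carton. Origin: centre of its foot.
- blank: bystander: upright square wood blank 58 x 58 x 130 mm, beside a corner of the carton. Origin: centre of its foot.
- mallet: bystander: turned wooden mallet standing on its 66 mm head, handle up, 175 mm tall, beside a corner of the carton. Origin: centre of its foot.
- bowl: bystander: small turned bowl 120 mm across, 50 mm tall. Origin: centre of its foot.
- gouge: bystander: turning tool with wood handle lying on the bench, 260 mm long along its x axis.
Not all that is in view belongs to the job. Leave any yellow look-alike of the jar alone.

How it is judged (in metres and radians):
On the way, in this order (a step that is already met when the one before it is completed fails the run):
1. the jar stands upright on the carton's floor, let go, with all four flaps still open (x of jar in the frame of carton between -0.045 and 0.045 m and y of jar in the frame of carton between -0.07 and 0.07 m and z of jar in the frame of carton below 0.012 m and angle between jar's own z axis and vertical below 0.15 rad and linear speed of jar below 0.05 m/s and contact force between the fingers and jar below 0.1 N and value of joint each of end_flap_a, end_flap_b, narrow_flap, wide_flap above 0.8 rad), for 0.2 s.
2. both end flaps are folded flat while the two long flaps are still open (value of joint each of end_flap_a, end_flap_b below 0.14 rad and value of joint each of narrow_flap, wide_flap above 0.5 rad), for 0.2 s.
3. the narrow long flap is folded flat on them while the wide one is still open (value of joint each of end_flap_a, end_flap_b, narrow_flap below 0.14 rad and value of joint wide_flap above 0.4 rad), for 0.2 s.
At the end, for the whole second after the job is handed in: the jar stands at rest, upright within 0.15 rad, on the floor of the carton (its foot within 12 mm of the carton's underside level), and all four flaps lie flat to within 0.14 rad (x of jar in the frame of carton between -0.045 and 0.045 m and y of jar in the frame of carton between -0.07 and 0.07 m and z of jar in the frame of carton below 0.012 m and angle between jar's own z axis and vertical below 0.15 rad and linear speed of jar below 0.05 m/s and value of joint each of end_flap_a, end_flap_b, narrow_flap, wide_flap below 0.14 rad); the robot touches nothing.
It fails at once if the jar is dropped into the carton (falls faster than 0.6 m/s inside it) (x of jar in the frame of carton between -0.045 and 0.045 m and y of jar in the frame of carton between -0.07 and 0.07 m and z of jar in the frame of carton below 0.1 m and linear speed of jar above 0.6 m/s).
It fails at once if one of the other things on the bench is shifted by more than 20 mm (distance of any of goblet, vase, glue, tin, blank, mallet, bowl, gouge from where it was at the start of the episode above 0.02 m).
It fails at once if one of the other standing things is tipped by more than 0.35 rad (angle between any of goblet, vase, glue, tin, blank, mallet, bowl's own z axis and vertical above 0.35 rad).
It also fails if it takes over 64 s, if anything falls off the work surface, if the arm or the gripper's body presses on something with over 40 N, if the wrist force passes 120 N, or if a joint passes its speed limit or range.

## Robot

A 6-joint arm with a two-finger parallel gripper is mounted at the origin on the work surface. World frame = base frame: x ahead of the robot, y to its left, z up, the work surface at z = 0. Lengths are in mm, angles in rad, forces in N, time in s.
With the tool pointing down it reaches from about 350 to 800 mm from the base axis. Payload 7.3 kg.
Tool frame: the origin (TCP) lies at the very end of the fingers, on their centre line; the grasp point (between the pads) lies arm.grip_depth behind it (arm.grip_depth is the distance from the TCP to the grasp point, in mm); z points along the fingers, y is the line along which they close (so a half turn about z gives the same grasp; the last joint's range is limited). The gripper opens to 85 mm and grips with 20 to 120 N. Pads are 22 mm wide; open, the fingers measure 114 mm over their backs; the gripper's body (76 mm by 85 mm) begins 54 mm behind the grasp point. The pads swing forward as they close: fully open they stand 13 mm farther back than shut.
Start: joints at [-0.146, 0.342, 1.524, -0, 1.275, -0.146], TCP at [525.019, 0.02, 231.322] pointing down, gripper open.
Joint ranges: [-2.53, 2.53], [-0.77, 2.02], [0.04, 2.7], [-1, 4.14], [0.28, 2.66], [-3.11, 3.11]. Speed limits (rad/s): [2.57, 2.57, 3.14, 3.14, 3.14, 3.14].

## Interface

Orientations are given as a unit quaternion [x, y, z, w].
In Python, from rig import monitor, viewer, arm gives the robot as it stands. The module is installed in compiled form; this text tells all that it offers.
- The arm moves only by the tool drive_tool, never from a script. Its argument "steps" is one flat list of numbers, 7 for each row, row after row: the finger opening in mm, from 0 to 85.4, then the shift along the tool's x, y, z in mm, then the turn, a rotation vector about the tool's x, y, z in degrees. In form: [gripper, tx, ty, tz, wx, wy, wz, gripper, tx, ty, tz, wx, wy, wz, ...]. A call has exactly 5 rows; each row shifts and turns the commanded pose from where the row before left it, along the tool's axes as they then stand; what a row does not reach is not made up. A row lasts 1/8 s, in which the tool goes at most 62.5 mm and 10.7 degrees, less where a joint would pass 70% of its speed; a pose out of reach is approached as far as the arm can. A call with a gripper value outside its range is refused whole. The fingers move at their own pace and stop on an object; "squeeze" is the grip in N (left out, the last holds). Time passes only in rows, so rows that do not move let the fingers close, or fill a call up. It gives the time, the measured TCP pose, the force, the opening and the grip force at its end, in the units of the state.
- monitor.get_state(): the state, without advancing time (a new reading comes with each control period).
- viewer.camera(name): name is "scene" or "side" or "wrist"; returns the picture (400x640x3 uint8, red, green, blue); there is no depth.
- viewer.camera_info(name): a dict with "vfov" (degrees; the focal length in pixels is half the picture's height over the tangent of half this angle, whatever the lens; pixels are square), "cx", "cy" (the principal point, pixels), "eye" and "orientation" of the camera in the world; the wrist camera has in their place "T_tool_cam" (4x4, takes a point from camera to tool coordinates, whose origin is the TCP and whose axes are the flange's). Camera axes: x right, y down, z forward; pixel columns grow to the right and rows downward; lengths in mm; the calibration is good to about 2 mm. The wrist camera is an equidistant fisheye: a pixel r from the principal point sees the ray r / f radians off the axis. A picture is of the moment at which its call begins: read the wrist's pose just before it. camera_info takes no time and is no camera call.
- arm.job_done(): hands the job in; it is judged then, once.
The state is a dict: "clock": time; "joint_positions": joint angles; "joint_vel": joint speeds; "tau": joint torques, N m; "position": TCP position; "orientation": TCP orientation; "contact_force": force on the tool from outside, world axes, zero at the start; "moment": the same for the moment, N m; "grip_width": finger opening in mm; "finger_force": force on a finger pad.
Only numpy, scipy, OpenCV 4.12 (cv2) and the standard library are available. Lean on these libraries where they do the work, as an engineer would, in place of code of your own. Each camera call takes 0.05 s, during which the arm holds its last target. There are 200 camera calls.

## Working session

There is one attempt and no reset: what is moved stays moved. The work goes in short steps, Python scripts to look and compute and a tool call to move; the robot and the scene stay as the last step left them, time stands still between calls to the robot, and variables do not carry over. Pictures are saved under pics/ and viewed, at most 10 in all, crops included, and the job is handed in when it is done.

Besides the shell and the picture viewer there is one more tool, called after "Request:" as a command line: name --argument value ..., lists and objects as JSON in quotes. drive_tool: Moves the arm, as the interface text tells. Its arguments: {"type":"object","properties":{"steps":{"type":"array","items":{"type":"number"}},"squeeze":{"type":"number"}},"required":["steps"]}

```bash
mkdir -p pics; python3 - <<'E'
from rig import monitor, viewer, arm
import cv2, json
s=monitor.get_state(); print(s, arm.grip_depth)
for n in ("scene","side","wrist"):
    print(n, viewer.camera_info(n))
    cv2.imwrite(f"pics/{n}0.png", cv2.cvtColor(viewer.camera(n),cv2.COLOR_RGB2BGR))
E
```

```text
{'clock': 0.0, 'joint_positions': array([-1.46013227e-01,  3.42731022e-01,  1.52502700e+00, -1.05284604e-05,
        1.27538037e+00, -1.46026819e-01]), 'joint_vel': array([ 9.79728003e-04,  1.60525037e-03,  1.87989860e-03, -1.08377554e-03,
        5.77088039e-05, -8.53650473e-04]), 'tau': array([ 5.72253757e-04, -4.33677435e+01, -2.46005630e+01, -7.37992127e-05,
        7.83137977e-03, -1.18290802e-05]), 'position': array([5.24600082e+02, 7.09345186e-02, 2.30618162e+02]), 'orientation': array([ 7.07100678e-01,  7.07112462e-01, -4.65207944e-04, -6.17196492e-04]), 'contact_force': array([-0.27574964, -0.21664416, -0.3652582 ]), 'moment': array([ 0.01339211,  0.03902886, -0.08639576]), 'finger_force': 0.0, 'grip_width': 85.50367011040728} 18.700000000000003
scene {'vfov': 45.87469935529569, 'cx': 327.2840071314601, 'cy': 200.90960579122435, 'eye': array([1336.22110602, -214.35515255, 1207.18587643]), 'orientation': array([ 0.75078059,  0.58776645, -0.18909277, -0.23474033])}
side {'vfov': 44.186963990116936, 'cx': 313.9799223229088, 'cy': 193.66699805340505, 'eye': array([ 300.9875753 , 1171.86125492, 1149.63818203]), 'orientation': array([-0.10531161,  0.90040719, -0.41989456,  0.04318472])}
wrist {'vfov': 65.70646984690485, 'cx': 320.3919250217824, 'cy': 192.15099427882987, 'T_tool_cam': array([[ 3.94571506e-04, -9.65022005e-01, -2.62168597e-01,
         6.53208163e+01],
       [ 9.99999813e-01,  2.58066575e-04,  5.55106560e-04,
        -6.65629676e-01],
       [-4.68033093e-04, -2.62168767e-01,  9.65021926e-01,
        -1.43188655e+02],
       [ 0.00000000e+00,  0.00000000e+00,  0.00000000e+00,
         1.00000000e+00]])}
```

View pics/scene0.png

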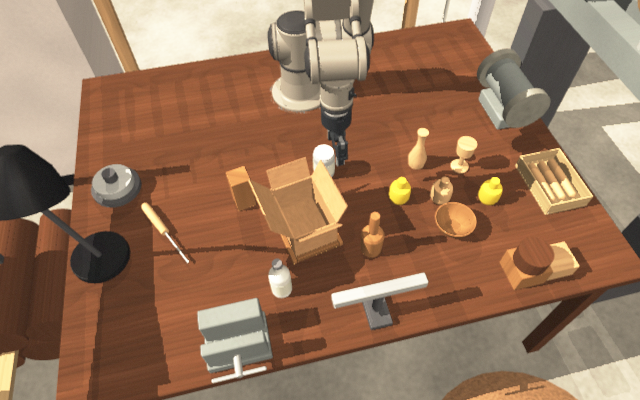

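View pics/side0.png

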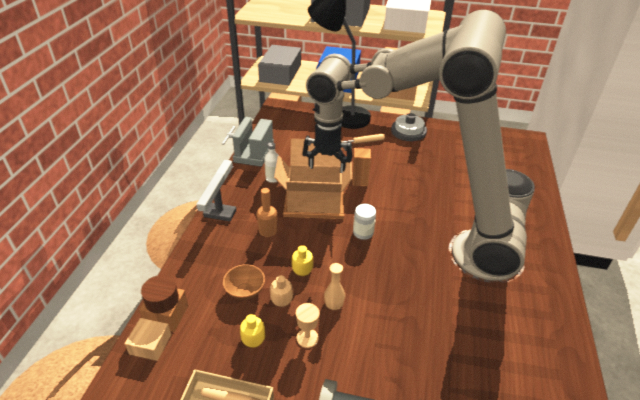

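Candidates: the pale jar at scene (442,190) / side (281,291), and yellow look-alikes at scene (400,190) and (490,191) / side (303,262) and (253,332). The goblet is at scene (463,155) and the vase at (418,150). I choose the pale wooden jar and check it in a close crop with the carton.

```bash
cat > h.py <<'E'
import numpy as np, cv2
from scipy.spatial.transform import Rotation as R
from rig import monitor, viewer, arm
def cam(n):
    i=viewer.camera_info(n); f=200/np.tan(np.radians(i['vfov']/2))
    if n=='wrist':
        s=monitor.get_state(); T=np.eye(4); T[:3,:3]=R.from_quat(s['orientation']).as_matrix(); T[:3,3]=s['position']
        T=T@i['T_tool_cam']; return T[:3,3],T[:3,:3],f,i['cx'],i['cy']
    return np.array(i['eye']),R.from_quat(i['orientation']).as_matrix(),f,i['cx'],i['cy']
def proj(c,P,fish=False):
    e,M,f,cx,cy=c; p=(np.atleast_2d(P)-e)@M
    if fish:
        r=np.hypot(p[:,0],p[:,1]); th=np.arctan2(r,p[:,2]); k=f*th/r
        return np.c_[cx+k*p[:,0],cy+k*p[:,1]]
    return np.c_[cx+f*p[:,0]/p[:,2],cy+f*p[:,1]/p[:,2]]
def atz(c,uv,z):
    e,M,f,cx,cy=c; d=M@np.array([(uv[0]-cx)/f,(uv[1]-cy)/f,1]); return e+d*(z-e[2])/d[2]
def snap(n,name):
    a=cv2.cvtColor(viewer.camera(n),cv2.COLOR_RGB2BGR); cv2.imwrite(f'pics/{name}.png',a); return a
E
python3 - <<'E'
from h import *
s=cv2.imread('pics/scene0.png'); d=cv2.imread('pics/side0.png')
def cr(a,x,y,w,h,W,H): return cv2.resize(a[y:y+h,x:x+w],(W,H),interpolation=cv2.INTER_CUBIC)
o=np.hstack([cr(s,220,130,133,160,400,480*1),cr(d,230,120,133,160,400,480)])
o=np.vstack([o,np.hstack([cr(s,380,150,133,40,400,120)[:0],cr(s,380,170,133,40,400,120),]*1+[cr(d,230,265,133,40,400,120)])])
cv2.imwrite('pics/crop1.png',o)
S=cam('scene');D=cam('side')
print('jar foot-ish',atz(S,(442,190),46),atz(D,(281,291),46))
for n,u,v,z in [('tin',(323,155),(365,213),90),('glue',(280,280),(271,163),75),('mallet',(373,240),(267,218),60),('bowl',(455,220),(244,283),40),('vase',(418,155),(335,290),60),('goblet',(463,155),(308,325),60),('yel1',(400,190),(303,262),40),('yel2',(490,191),(253,332),40),('blank',(241,188),(362,167),65)]:
    print(n,atz(S,u,z).round(),atz(D,v,z).round())
E
```

```text
Traceback (most recent call last):
ValueError: all the input array dimensions except for the concatenation axis must match exactly, but along dimension 0, the array at index 0 has size 0 and the array at index 1 has size 120
```

```bash

python3 - <<'E'
from h import *
s=cv2.imread('pics/scene0.png'); d=cv2.imread('pics/side0.png')
def cr(a,x,y,w,h,W,H): return cv2.resize(a[y:y+h,x:x+w],(W,H),interpolation=cv2.INTER_CUBIC)
o=np.hstack([cr(s,220,140,133,133,400,400),cr(d,230,120,133,133,400,400)])
o=np.vstack([o,np.hstack([cr(s,390,160,100,50,400,200),cr(d,240,260,100,50,400,200)])])
cv2.imwrite('pics/crop1.png',o)
S=cam('scene');D=cam('side')
print('jar foot-ish',atz(S,(442,190),46),atz(D,(281,291),46))
for n,u,v,z in [('tin',(323,155),(365,213),90),('glue',(280,280),(271,163),75),('mallet',(373,240),(267,218),60),('bowl',(455,220),(244,283),40),('vase',(418,155),(335,290),60),('goblet',(463,155),(308,325),60),('yel1',(400,190),(303,262),40),('yel2',(490,191),(253,332),40),('blank',(241,188),(362,167),65)]:
    print(n,atz(S,u,z).round(),atz(D,v,z).round())
E
```

```text
jar foot-ish [587.17290612 318.86712395  46.        ] [579.98443589 327.79700743  46.        ]
tin [400.  -8.  90.] [394.  -3.  90.]
glue [ 778. -215.   75.] [ 770. -208.   75.]
mallet [712.  61.  60.] [703.  63.  60.]
bowl [695. 318.  40.] [693. 320.  40.]
vase [448. 290.  60.] [431. 300.  60.]
goblet [483. 428.  60.] [477. 429.  60.]
yel1 [552. 197.  40.] [548. 202.  40.]
yel2 [622. 462.  40.] [615. 470.  40.]
blank [ 445. -274.   65.] [ 445. -277.   65.]
```

View pics/crop1.png

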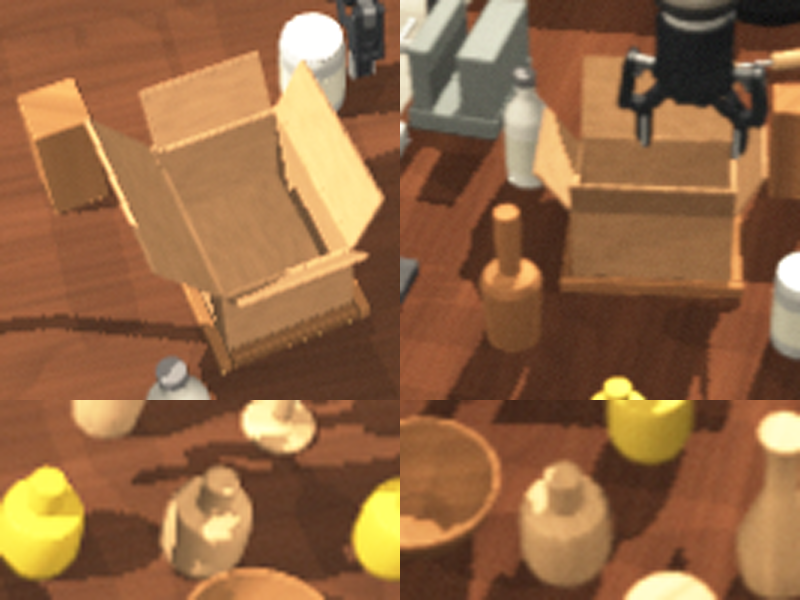

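Crop: the pale, natural-wood jar with knob at scene (442,190) / side (281,291) is the right one; the yellow ones are the look-alikes. Scene and side agree at about (584,322). Carton flaps are all open; now the wrist view for the carton.

```bash
python3 - <<'E'
import cv2; a=cv2.imread('pics/wrist0.png'); cv2.imwrite('pics/wrist0b.png',cv2.resize(a,(800,500),interpolation=cv2.INTER_CUBIC))
E
```

```text
(no output)
```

View pics/wrist0b.png

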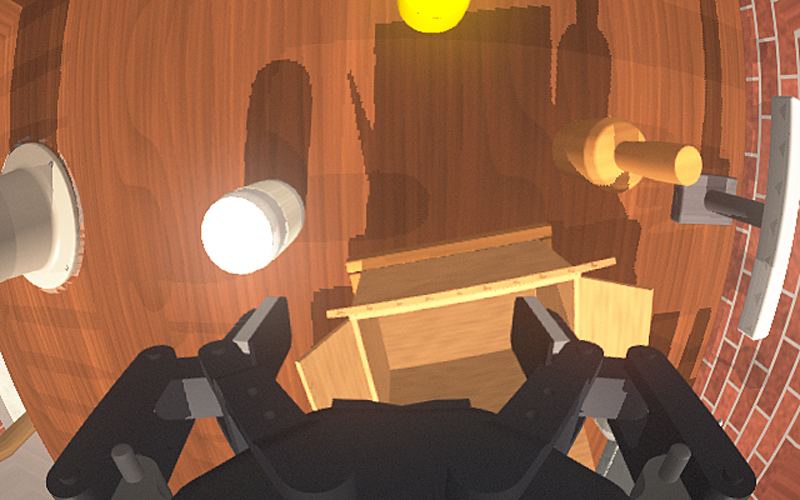

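```bash
cat > fit.py <<'E'
from h import *
from scipy.optimize import least_squares
C={n:cam(n) for n in ('scene','side','wrist')}
H={'a':(np.array([0,90,110.]),np.array([0,-1,0.]),62,60),'b':(np.array([0,-90,110.]),np.array([0,1,0.]),62,60),
   'n':(np.array([-65,0,114.]),np.array([1,0,0.]),64,89),'w':(np.array([65,0,118.]),np.array([-1,0,0.]),92,89)}
def flap(k,th,s,fr): # s=+-1 corner along positive axis
    o,d,L,hw=H[k]; t=np.array([1,0,0.]) if k in'ab' else np.array([0,1,0.])
    return o+t*s*hw+fr*L*(d*np.cos(th)+np.array([0,0,np.sin(th)]))
def W(p,P):
    c,s=np.cos(p[2]),np.sin(p[2]); return np.array([p[0]+c*P[0]-s*P[1],p[1]+s*P[0]+c*P[1],P[2]])
sc=lambda u,v:(220+u/3.0075,140+v/3.0075)
sd=lambda u,v:(230+(u-400)/3.0075,120+v/3.0075)
wr=lambda u,v:(u/1.25,v/1.25)
# (cam, pixel, side N/S/E/W, end , frac)
O=[('scene',sc(140,92),'W','S',1),('scene',sc(257,52),'W','N',1),('scene',sc(155,150),'W','S',0),('scene',sc(273,112),'W','N',0),
('scene',sc(90,118),'S','W',1),('scene',sc(220,297),'S','E',0),('scene',sc(300,65),'N','W',1),('scene',sc(383,198),'N','E',1),('scene',sc(350,245),'N','E',0),
('scene',sc(238,305),'E','S',1),('scene',sc(367,255),'E','N',1),
('side',sd(583,57),'S','E',1),('side',sd(572,187),'N','E',1),('side',sd(735,190),'N','W',1),('side',sd(540,118),'E','S',1),
('wrist',wr(328,315),'N','W',1),('wrist',wr(615,262),'N','E',1),('wrist',wr(653,287),'E','N',1),('wrist',wr(297,365),'W','N',1)]
F=[('scene',sc(228,372),'ES'),('scene',sc(370,308),'EN'),('side',sd(560,290),'EN'),('side',sd(742,295),'WN'),('wrist',wr(348,268),'WN'),('wrist',wr(550,230),'EN')]
def maps(hyp):
    # hyp 0: wide at N (carton x -> +Y): carton y -> -X ; hyp1: wide at S: carton x->-Y, y->+X
    return (dict(N='w',S='n',E='b',W='a'),dict(N=1,S=-1,E=-1,W=1)) if hyp==0 else (dict(N='n',S='w',E='a',W='b'),dict(N=-1,S=1,E=1,W=-1))
def res(p,hyp):
    m,sg=maps(hyp); r=[]
    th=dict(N=p[3],S=p[4],E=p[5],W=p[6])
    for c,uv,S,e,fr in O: r.append(proj(C[c],W(p,flap(m[S],th[S],sg[e],fr)),c=='wrist')[0]-uv)
    for c,uv,q in F:
        s={q[0]:sg[q[0]],q[1]:sg[q[1]]}; P=np.array([sg[q[1]]*78,sg[q[0]]*103,5 if c!='wrist' else 18.])
        r.append(proj(C[c],W(p,P),c=='wrist')[0]-uv)
    return np.array(r).ravel()
if __name__=='__main__':
  for hyp,y in ((0,np.pi/2),(1,-np.pi/2)):
    f=least_squares(res,[580,-80,y+.1,1.9,1.9,1.9,1.9],args=(hyp,),loss='soft_l1',f_scale=1.5)
    print(hyp,f.cost,f.x.round(3)); print(f.fun.reshape(-1,2).round(1).tolist())
E
python3 fit.py
```

```text
0 136.7625230270531 [ 586.074 -113.836    1.752    2.063    2.224    2.341    2.095]
[[-1.6, 0.1], [-1.3, -0.1], [-0.8, 0.1], [-1.8, -0.8], [3.9, 4.5], [-1.3, -0.1], [4.0, -10.1], [4.0, -7.4], [-0.4, -0.5], [-0.2, 2.1], [-0.6, 2.3], [-0.2, 7.8], [-2.5, -5.7], [0.3, -4.6], [0.3, -3.2], [-12.6, 1.9], [19.1, -4.7], [-0.0, 1.8], [0.4, -0.5], [-3.7, 0.0], [-1.3, 1.6], [-0.2, -1.0], [-0.5, -0.3], [-1.7, -3.0], [0.5, -1.7]]
1 25.768623272901237 [ 586.741 -112.311   -1.38     2.052    2.129    2.287    2.101]
[[-1.4, 0.4], [-1.3, -0.0], [-0.5, 0.4], [-1.6, -0.8], [-0.6, -0.7], [-0.4, -0.7], [-0.1, -2.1], [-0.3, 0.3], [0.4, 0.1], [0.6, 1.0], [-0.0, 0.8], [-0.8, -0.9], [-1.9, -1.0], [-0.1, -0.2], [0.4, -3.3], [0.1, 0.9], [-0.4, -1.5], [-0.3, 0.6], [0.4, -0.8], [-2.7, 0.2], [-0.5, 1.3], [-0.3, -0.5], [-0.6, -0.2], [-1.6, -3.3], [0.5, -3.5]]
```

```bash
python3 - <<'E'
from h import *
from scipy.optimize import least_squares
S=cam('scene');D=cam('side')
k1=(390+221/4,160+78/4);k2=(240+170/4,260+72/4)
print(atz(S,k1,92),atz(D,k2,92))
f=least_squares(lambda p:np.r_[proj(S,p)[0]-k1,proj(D,p)[0]-k2],[584,322,90]);print(f.x,f.fun)
# foot bottom silhouettes
def ring(c,p,z,r):
    a=np.linspace(0,6.28,60); return proj(c,np.c_[p[0]+r*np.cos(a),p[1]+r*np.sin(a),a*0+z])
for c,o in ((S,(390,160)),(D,(240,260))):
    q=np.vstack([ring(c,f.x,0,32),ring(c,f.x,62,32)]); q=(q-o)*4; print('sil crop',q.min(0),q.max(0))
E
```

```text
[582.8613108  321.52389585  92.        ] [576.80513746 318.43752084  92.        ]
[579.13163298 320.31844315  91.48405161] [-0.88718185 -0.77881939 -0.99031116  0.48112377]
sil crop [153.52008094  65.44160383] [252.71354823 180.08225058]
sil crop [121.63744443  66.24275157] [214.43401826 193.32162834]
```

Request:
drive_tool --steps '[50, 40, 7, 0, 0, 0, 0, 50, 40, 7, 0, 0, 0, 0, 50, 40, 7, 0, 0, 0, 0, 50, 40, 7, 0, 0, 0, 0, 50, 40, 7, 0, 0, 0, 0]' --squeeze 40

```text
clock: 0.78
position: [560.0, 201.3, 231.0]
orientation: [0.707, 0.707, -0.0, -0.0]
contact_force: [-0.9, -0.4, -0.6]
grip_width: 49.8
finger_force: 0.0
```

Request:
drive_tool --steps '[50, 40, 7, 0, 0, 0, 0, 50, 40, 7, 0, 0, 0, 0, 50, 41, 6, 0, 0, 0, 0, 50, 0, 0, 0, 0, 0, -5.5, 50, 0, 0, 0, 0, 0, -5.4]'

```text
clock: 1.4
position: [579.6, 321.7, 230.4]
orientation: [0.635, 0.772, -0.001, -0.0]
contact_force: [-0.7, 0.1, -0.2]
grip_width: 50.2
finger_force: 0.0
```

```bash
python3 - <<'E'
from h import *
s=monitor.get_state(); print(s['position'],s['clock'],s['grip_width'],R.from_quat(s['orientation']).as_matrix().round(3).tolist())
c=cam('wrist'); a=snap('wrist','w1')
q=proj(c,[[580,321,92],[580,321,62]],True);print(q)
cv2.imwrite('pics/w1b.png',cv2.resize(a[100:350,160:480],(800,625),interpolation=cv2.INTER_CUBIC)[:600])
E
```

```text
[579.62111704 321.69892713 230.40441105] 1.4 50.157315043321425 [[-0.193, 0.981, -0.001], [0.981, 0.193, -0.001], [-0.0, -0.001, -1.0]]
[[321.57227351 181.4475063 ]
 [321.49328696 174.76345899]]
```

View pics/w1b.png

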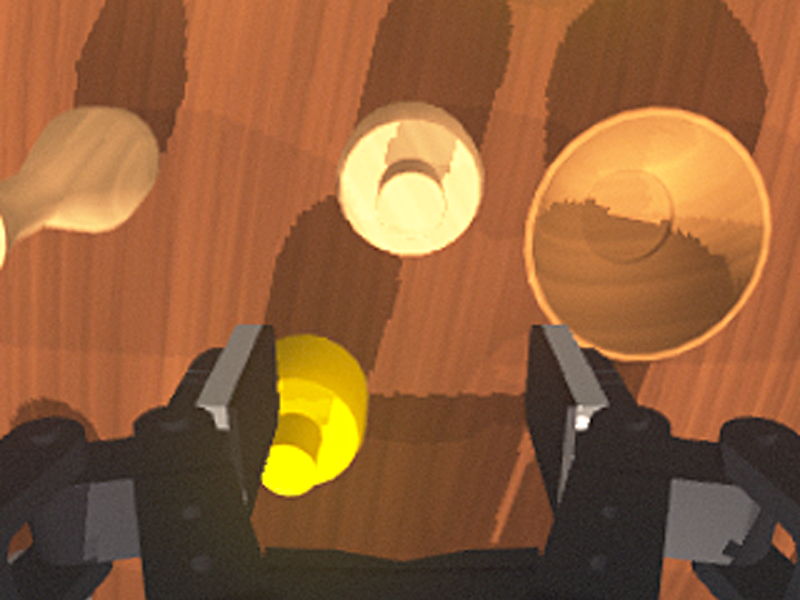

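The crop shows the pale jar between vase (left) and bowl (right), knob top centre at crop (412,203) = picture (324.8,181.2); predicted (321.6,181.4), so only a small shift remains.

```bash
python3 - <<'E'
from h import *
from scipy.optimize import least_squares
s=monitor.get_state(); c=cam('wrist')
f=least_squares(lambda p:proj(c,[p[0],p[1],92],True)[0]-(324.8,181.2),[580,321]); print(f.x)
M=R.from_quat(s['orientation']).as_matrix(); print(M.T@(np.r_[f.x,67]-s['position']))
E
```

```text
[582.99769716 321.5122264 ]
[ -0.47886616   3.46367896 163.51714193]
```

Request:
drive_tool --steps '[50, -0.5, 3, 30, 0, 0, 0, 50, 0, 0, 35, 0, 0, 0, 50, 0, 0, 35, 0, 0, 0, 50, 0, 0, 30, 0, 0, 0, 50, 0, 0, 20, 0, 0, 0]'

```text
clock: 2.08
position: [582.3, 320.6, 79.2]
orientation: [0.637, 0.771, -0.001, -0.001]
contact_force: [-1.0, -0.8, 0.1]
grip_width: 50.0
finger_force: 0.0
```

Request:
drive_tool --steps '[50, 0, 0, 10, 0, 0, 0, 50, 0, 0, 5, 0, 0, 0, 22, 0, 0, 0, 0, 0, 0, 22, 0, 0, 0, 0, 0, 0, 22, 0, 0, 0, 0, 0, 0]'

```text
clock: 2.7
position: [583.4, 321.3, 67.2]
orientation: [0.637, 0.771, 0.001, 0.0]
contact_force: [-1.1, -0.5, 2.7]
grip_width: 25.0
finger_force: 39.6
```

Request:
drive_tool --steps '[22, 0, 0, -10, 0, 0, 0, 22, 0, 0, -30, 0, 0, 0, 22, 0, 0, -40, 0, 0, 0, 22, 0, 0, -40, 0, 0, 0, 22, 0, 0, -40, 0, 0, 0]'

```text
clock: 3.32
position: [582.9, 321.0, 228.3]
orientation: [0.637, 0.771, 0.0, 0.0]
contact_force: [1.0, -1.0, -1.7]
grip_width: 25.1
finger_force: 39.5
```

Request:
drive_tool --steps '[22, 0, 0, -30, 0, 0, 0, 22, 0, 0, -20, 0, 0, 0, 22, 0, 0, 0, 0, 0, 0, 22, 0, 0, 0, 0, 0, 0, 22, 0, 0, 0, 0, 0, 0]'

```text
clock: 3.95
position: [582.6, 320.9, 274.9]
orientation: [0.637, 0.771, -0.001, -0.001]
contact_force: [0.3, -0.5, -1.4]
grip_width: 24.7
finger_force: 39.5
```

```bash
python3 - <<'E'
from h import *
s=monitor.get_state(); M=R.from_quat(s['orientation']).as_matrix()
print(s['position'],s['grip_width'],s['contact_force'],M.T@(np.array([586.7,-112.3,275])-s['position']))
E
```

```text
[582.59491926 320.90521719 274.89438056] 24.687577674818886 [ 0.34638303 -0.47667355 -1.37891964] [-4.26164818e+02 -7.78913708e+01  3.24948621e-01]
```

Request:
drive_tool --steps '[22, -20, -4, 0, 0, 0, 0, 22, -40, -7, 0, 0, 0, 0, 22, -40, -7, 0, 0, 0, 0, 22, -40, -7, 0, 0, 0, 0, 22, -40, -7, 0, 0, 0, 0]'

```text
clock: 4.58
position: [585.2, 135.7, 276.1]
orientation: [0.637, 0.771, -0.0, 0.0]
contact_force: [0.3, -0.3, -1.5]
grip_width: 25.0
finger_force: 39.5
```

Request:
drive_tool --steps '[22, -40, -7, 0, 0, 0, 0, 22, -40, -7, 0, 0, 0, 0, 22, -40, -7, 0, 0, 0, 0, 22, -40, -7, 0, 0, 0, 0, 22, -36, -7, 0, 0, 0, 0]'

```text
clock: 5.2
position: [587.5, -63.4, 276.1]
orientation: [0.637, 0.771, -0.0, -0.0]
contact_force: [0.3, 0.2, -1.6]
grip_width: 24.8
finger_force: 39.5
```

Request:
drive_tool --steps '[22, -30, -6, 0, 0, 0, 0, 22, -20, -5, 0, 0, 0, 0, 22, 0, 0, 0, 0, 0, 0, 22, 0, 0, 0, 0, 0, 0, 22, 0, 0, 0, 0, 0, 0]'

```text
clock: 5.82
position: [587.1, -110.9, 276.4]
orientation: [0.636, 0.772, 0.0, 0.0]
contact_force: [-0.2, -0.1, -1.6]
grip_width: 24.8
finger_force: 39.5
```

```bash
python3 - <<'E'
from h import *
import fit
p=[586.741,-112.311,-1.38,2.052,2.129,2.287,2.101]
s=monitor.get_state(); print(s['position'],s['grip_width'],s['clock'])
C={n:cam(n) for n in('scene','side','wrist')}; m,sg=fit.maps(1)
out=[]
for n in('scene','side','wrist'):
    a=snap(n,n+'2'); 
    b=cv2.resize(a,None,fx=3 if n!='wrist' else 1.25,fy=3 if n!='wrist' else 1.25,interpolation=cv2.INTER_CUBIC); k=b.shape[0]/400
    for S,th in zip('NSEW',p[3:]):
        P=[fit.W(p,fit.flap(m[S],th,e,fr)) for e,fr in((-1,0),(-1,1),(1,1),(1,0))]
        q=(proj(C[n],np.array(P),n=='wrist')*k).astype(int); cv2.polylines(b,[q],True,(255,0,0),1)
    q=(proj(C[n],np.array([fit.W(p,np.array([x,y,0.])) for x,y in((-78,-103),(78,-103),(78,103),(-78,103))]),n=='wrist')*k).astype(int); cv2.polylines(b,[q],True,(0,255,0),1)
    out.append(b)
o=np.hstack([out[0][420:820,660:1060],out[1][360:760,690:1090]]); cv2.imwrite('pics/ov.png',o)
cv2.imwrite('pics/ovw.png',out[2])
E
```

```text
[ 587.07428032 -110.85517138  276.43445414] 24.760197992792307 5.825
```

View pics/ov.png

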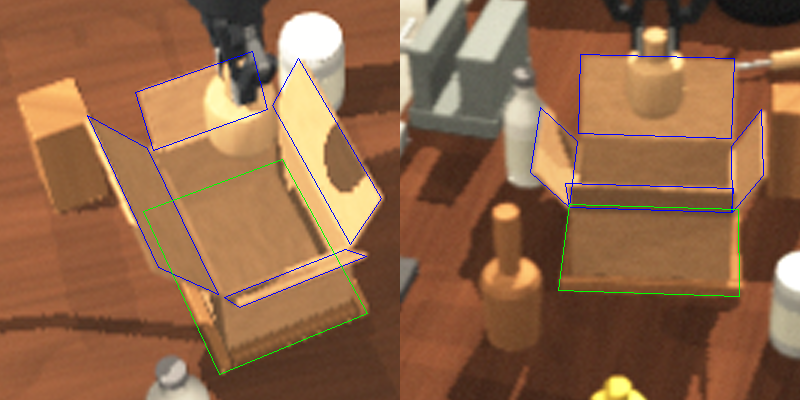

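View pics/ovw.png

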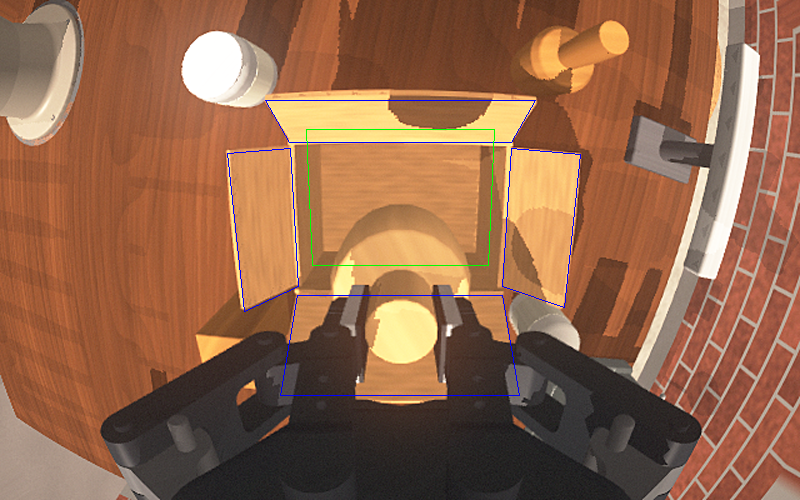

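Overlay: the carton model matches in all three pictures (flap outlines on the flaps, opening in wrist view from (290,145) to (510,290)); the jar hangs upright between the fingers at (400,330) over the middle. Lowering.

Request:
drive_tool --steps '[22, -1, 0, 20, 0, 0, 0, 22, 0, 0, 30, 0, 0, 0, 22, 0, 0, 30, 0, 0, 0, 22, 0, 0, 30, 0, 0, 0, 22, 0, 0, 30, 0, 0, 0]'

```text
clock: 6.6
position: [587.3, -112.5, 135.5]
orientation: [0.636, 0.771, 0.0, 0.0]
contact_force: [0.7, -0.8, -1.4]
grip_width: 24.9
finger_force: 39.5
```

Request:
drive_tool --steps '[22, 0, 0, 25, 0, 0, 0, 22, 0, 0, 20, 0, 0, 0, 22, 0, 0, 10, 0, 0, 0, 22, 0, 0, 4, 0, 0, 0, 22, 0, 0, 0, 0, 0, 0]'

```text
clock: 7.22
position: [587.6, -113.0, 77.8]
orientation: [0.637, 0.771, 0.0, 0.0]
contact_force: [-0.3, 0.3, -1.4]
grip_width: 25.2
finger_force: 39.5
```

Request:
drive_tool --steps '[22, 0, 0, 2, 0, 0, 0, 22, 0, 0, 2, 0, 0, 0, 22, 0, 0, 1, 0, 0, 0, 22, 0, 0, 1, 0, 0, 0, 22, 0, 0, 0, 0, 0, 0]'

```text
clock: 7.85
position: [587.2, -113.0, 71.3]
orientation: [0.637, 0.771, 0.0, 0.0]
contact_force: [-0.0, 0.6, -1.8]
grip_width: 24.8
finger_force: 39.5
```

Request:
drive_tool --steps '[22, 0, 0, 1, 0, 0, 0, 22, 0, 0, 0, 0, 0, 0, 22, 0, 0, 1, 0, 0, 0, 22, 0, 0, 0, 0, 0, 0, 22, 0, 0, 0, 0, 0, 0]'

```text
clock: 8.48
position: [587.4, -113.1, 71.1]
orientation: [0.637, 0.771, 0.0, 0.001]
contact_force: [-4.8, 0.8, 12.2]
grip_width: 25.0
finger_force: 40.9
```

Request:
drive_tool --steps '[25, 0, 0, -1, 0, 0, 0, 45, 0, 0, 0, 0, 0, 0, 50, 0, 0, 0, 0, 0, 0, 50, 0, 0, 0, 0, 0, 0, 50, 0, 0, 0, 0, 0, 0]'

```text
clock: 9.1
position: [587.2, -112.9, 70.2]
orientation: [0.637, 0.771, -0.0, -0.0]
contact_force: [0.4, -0.6, 0.3]
grip_width: 50.0
finger_force: 0.0
```

Request:
drive_tool --steps '[50, 0, 0, -10, 0, 0, 0, 50, 0, 0, -20, 0, 0, 0, 50, 0, 0, -30, 0, 0, 0, 50, 0, 0, -40, 0, 0, 0, 50, 0, 0, -40, 0, 0, 0]'

```text
clock: 9.72
position: [587.1, -112.9, 212.3]
orientation: [0.637, 0.771, 0.0, 0.0]
contact_force: [0.4, 0.4, 0.2]
grip_width: 50.2
finger_force: 0.0
```

Request:
drive_tool --steps '[20, 0, 0, -40, 0, 0, 0, 0, 0, 0, -20, 0, 0, 0, 0, 0, 0, 0, 0, 0, 0, 0, 0, 0, 0, 0, 0, 0, 0, 0, 0, 0, 0, 0, 0]'

```text
clock: 10.35
position: [586.7, -112.8, 269.0]
orientation: [0.637, 0.771, -0.0, -0.001]
contact_force: [-0.7, -0.2, 0.1]
grip_width: 0.1
finger_force: 0.0
```

```bash
python3 - <<'E'
from h import *
s=monitor.get_state(); print(s['position'],s['grip_width'],s['clock'])
c=cam('wrist'); a=snap('wrist','w3'); b=snap('scene','s3')
cv2.imwrite('pics/v3.png',np.hstack([cv2.resize(a[60:380,120:520],(500,400)),cv2.resize(b[140:273,250:350],(300,400),interpolation=cv2.INTER_CUBIC)]))
T=np.array(c[1]);print(proj(c,[[587,-113,96]],True))
E
```

```text
[ 586.71302271 -112.7707117   268.99745695] 0.14858307012595762 10.35
[[321.60069545 173.65624458]]
```

View pics/v3.png

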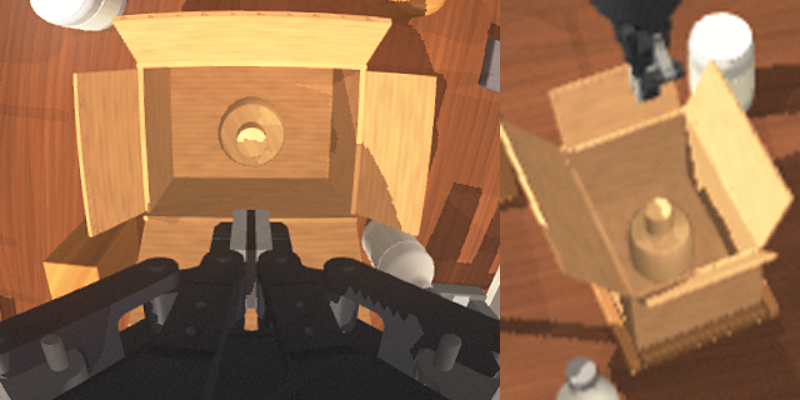

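Jar stands upright in the carton's middle (left panel (252,132)), all four flaps open. Next is end flap a (+y), pushed with closed fingers from outside.

Request:
drive_tool --steps '[0, 0, 30, 0, 0, 0, 0, 0, 0, 45, 0, 0, 0, 0, 0, 0, 45, 0, 0, 0, 0, 0, 0, 42, 0, 0, 0, 0, 0, 0, 0, 30, 0, 0, 0]'

```text
clock: 11.08
position: [750.4, -81.8, 240.1]
orientation: [0.636, 0.772, 0.002, 0.003]
contact_force: [-0.6, -0.1, -1.3]
grip_width: -0.3
finger_force: 0.0
```

Request:
drive_tool --steps '[0, 0, 0, 40, 0, 0, 0, 0, 0, 0, 40, 0, 0, 0, 0, 0, 0, 19, 0, 0, 0, 0, 0, -10, 0, 0, 0, 0, 0, 0, -15, 0, 0, 0, 0]'

```text
clock: 11.7
position: [721.9, -86.8, 140.1]
orientation: [0.637, 0.771, 0.0, -0.0]
contact_force: [3.3, 0.4, 2.7]
grip_width: 0.1
finger_force: 1.6
```

Request:
drive_tool --steps '[0, 0, -12, 0, 0, 0, 0, 0, 0, -13, 0, 0, 0, 0, 0, 0, -13, 0, 0, 0, 0, 0, 0, -13, 0, 0, 0, 0, 0, 0, 0, 0, 0, 0, 0]'

```text
clock: 12.32
position: [671.1, -96.8, 141.1]
orientation: [0.637, 0.771, -0.0, -0.0]
contact_force: [0.1, -0.2, 0.6]
grip_width: -0.1
finger_force: 0.0
```

Request:
drive_tool --steps '[0, 0, -12, 10, 0, 0, 0, 0, 0, -7, 8, 0, 0, 0, 0, 0, -3, 5, 0, 0, 0, 0, 0, 0, 3, 0, 0, 0, 0, 0, 0, 0, 0, 0, 0]'

```text
clock: 12.95
position: [650.0, -100.8, 114.9]
orientation: [0.637, 0.771, -0.0, -0.0]
contact_force: [-0.1, 0.7, 0.6]
grip_width: -0.0
finger_force: 0.0
```

```bash
python3 - <<'E'
from h import *
s=monitor.get_state(); print(s['position'],s['contact_force'])
a=snap('scene','s4');b=snap('side','d4')
cv2.imwrite('pics/v4.png',np.hstack([cv2.resize(a[140:273,220:353],(400,400),interpolation=cv2.INTER_CUBIC),cv2.resize(b[100:233,230:363],(400,400),interpolation=cv2.INTER_CUBIC)]))
E
```

```text
[ 649.96539718 -100.80668192  114.90359719] [-0.05541258  0.68652224  0.56485397]
```

View pics/v4.png

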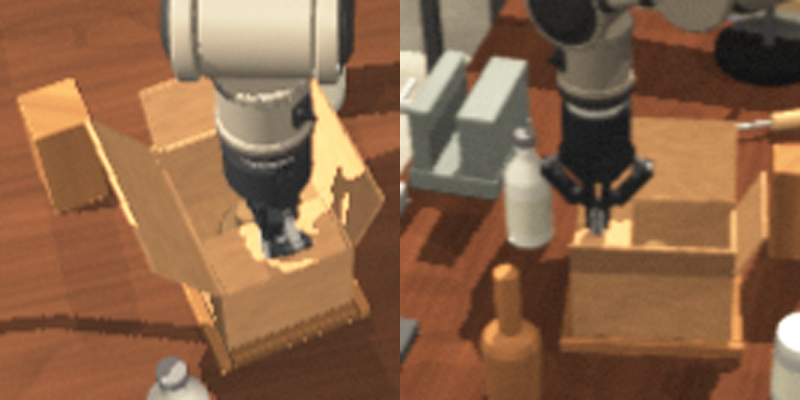

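End flap a now lies flat (scene panel around (285,265)), with fingertips on it. A slight further press, then flap b.

Request:
drive_tool --steps '[0, 0, 0, 1.5, 0, 0, 0, 0, 0, 0, 1, 0, 0, 0, 0, 0, 0, 0, 0, 0, 0, 0, 0, 0, 0, 0, 0, 0, 0, 0, 0, 0, 0, 0, 0]'

```text
clock: 13.68
position: [650.3, -100.8, 114.0]
orientation: [0.637, 0.771, 0.0, 0.001]
contact_force: [-2.1, 0.4, 6.4]
grip_width: 0.2
finger_force: 3.0
```

Request:
drive_tool --steps '[0, 0, 0, -25, 0, 0, 0, 0, 0, 0, -45, 0, 0, 0, 0, 0, -20, -50, 0, 0, 0, 0, 0, -45, 0, 0, 0, 0, 0, 0, -45, 0, 0, 0, 0]'

```text
clock: 14.3
position: [541.1, -121.8, 233.4]
orientation: [0.637, 0.771, 0.0, 0.001]
contact_force: [-0.2, -0.1, -0.7]
grip_width: 0.3
finger_force: 0.0
```

Request:
drive_tool --steps '[0, 0, -45, 0, 0, 0, 0, 0, 0, -40, 0, 0, 0, 0, 0, 0, -22, 0, 0, 0, 0, 0, 0, 0, 20, 0, 0, 0, 0, 0, 0, 35, 0, 0, 0]'

```text
clock: 14.92
position: [437.7, -142.5, 178.6]
orientation: [0.637, 0.771, 0.001, 0.002]
contact_force: [0.4, -1.0, -1.2]
grip_width: -0.2
finger_force: 0.0
```

Request:
drive_tool --steps '[0, 0, 0, 30, 0, 0, 0, 0, 0, 0, 7, 0, 0, 0, 0, 0, 0, 0, 0, 0, 0, 0, 0, 10, 0, 0, 0, 0, 0, 0, 14, 0, 0, 0, 0]'

```text
clock: 15.55
position: [461.7, -137.5, 141.9]
orientation: [0.637, 0.771, 0.0, 0.001]
contact_force: [-3.3, -0.6, 1.3]
grip_width: -0.1
finger_force: 0.9
```

Request:
drive_tool --steps '[0, 0, 14, 0, 0, 0, 0, 0, 0, 14, 0, 0, 0, 0, 0, 0, 14, 0, 0, 0, 0, 0, 0, 0, 0, 0, 0, 0, 0, 0, 0, 0, 0, 0, 0]'

```text
clock: 16.18
position: [501.8, -129.3, 140.7]
orientation: [0.637, 0.771, 0.0, -0.0]
contact_force: [1.1, 0.9, 0.9]
grip_width: 0.1
finger_force: 0.0
```

Request:
drive_tool --steps '[0, 0, 12, 10, 0, 0, 0, 0, 0, 7, 8, 0, 0, 0, 0, 0, 3, 5, 0, 0, 0, 0, 0, 0, 4, 0, 0, 0, 0, 0, 0, 1, 0, 0, 0]'

```text
clock: 16.8
position: [523.9, -125.1, 113.9]
orientation: [0.637, 0.771, 0.001, 0.001]
contact_force: [-3.1, 2.6, 14.3]
grip_width: -0.1
finger_force: 7.2
```

Request:
drive_tool --steps '[0, 0, 0, 0.5, 0, 0, 0, 0, 0, 0, 0.5, 0, 0, 0, 0, 0, 0, 0, 0, 0, 0, 0, 0, 0, 0, 0, 0, 0, 0, 0, 0, 0, 0, 0, 0]'

```text
clock: 17.42
position: [524.0, -125.1, 113.9]
orientation: [0.637, 0.771, 0.001, 0.001]
contact_force: [-3.9, 2.6, 16.8]
grip_width: -0.1
finger_force: 7.9
```

```bash
python3 - <<'E'
from h import *
s=monitor.get_state(); print(s['position'],s['contact_force'])
a=snap('scene','s5');b=snap('side','d5')
cv2.imwrite('pics/v5.png',np.hstack([cv2.resize(a[140:273,220:353],(400,400),interpolation=cv2.INTER_CUBIC),cv2.resize(b[100:233,230:363],(400,400),interpolation=cv2.INTER_CUBIC)]))
E
```

```text
[ 523.95807361 -125.12357849  113.88138489] [-3.91013194  2.59715038 16.7814839 ]
```

View pics/v5.png

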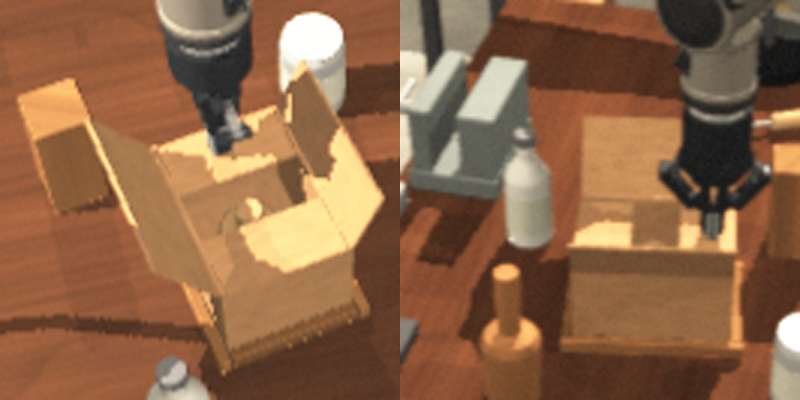

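Both end flaps lie flat (side panel: lit flaps at (605,235) and (700,235)), long flaps still open, bystanders in place. My ten views are used, so from here I go by forces. Next the narrow flap.

Request:
drive_tool --steps '[0, 0, 0, -25, 0, 0, 0, 0, 0, 16, -50, 0, 0, 0, 0, 0, 24, -50, 0, 0, 0, 0, 30, 24, 0, 0, 0, 0, 0, 40, 0, 0, 0, 0, 0]'

```text
clock: 18.15
position: [574.2, -44.0, 236.8]
orientation: [0.637, 0.771, 0.001, 0.001]
contact_force: [-0.2, -0.2, -0.8]
grip_width: 0.0
finger_force: 0.0
```

Request:
drive_tool --steps '[0, 40, 0, 0, 0, 0, 0, 0, 18, 0, 0, 0, 0, 0, 0, 0, 0, 0, 0, 0, 0, 0, 0, 0, 30, 0, 0, 0, 0, 0, 0, 30, 0, 0, 0]'

```text
clock: 18.77
position: [562.6, 10.9, 176.3]
orientation: [0.637, 0.771, 0.0, 0.001]
contact_force: [0.9, -0.4, -0.7]
grip_width: -0.1
finger_force: 0.0
```

Request:
drive_tool --steps '[0, 0, 0, 20, 0, 0, 0, 0, 0, 0, 10, 0, 0, 0, 0, 0, 0, 0, 0, 0, 0, 0, -10, 0, 0, 0, 0, 0, 0, -12, 0, 0, 0, 0, 0]'

```text
clock: 19.4
position: [566.9, -9.8, 147.8]
orientation: [0.637, 0.771, 0.001, 0.001]
contact_force: [-0.8, 1.8, 2.0]
grip_width: 0.0
finger_force: 0.9
```

Request:
drive_tool --steps '[0, -12, 0, 0, 0, 0, 0, 0, -12, 0, 0, 0, 0, 0, 0, -12, 0, 0, 0, 0, 0, 0, -12, 0, 0, 0, 0, 0, 0, 0, 0, 0, 0, 0, 0]'

```text
clock: 20.02
position: [575.4, -57.4, 146.7]
orientation: [0.637, 0.771, -0.0, 0.0]
contact_force: [0.2, 0.7, 0.0]
grip_width: 0.1
finger_force: 0.0
```

Request:
drive_tool --steps '[0, -10, 0, 10, 0, 0, 0, 0, -7, 0, 8, 0, 0, 0, 0, -3, 0, 5, 0, 0, 0, 0, 0, 0, 4, 0, 0, 0, 0, 0, 0, 2, 0, 0, 0]'

```text
clock: 20.65
position: [579.1, -76.0, 117.9]
orientation: [0.637, 0.771, -0.0, 0.0]
contact_force: [-3.1, -0.6, 11.8]
grip_width: 0.1
finger_force: 5.9
```

Request:
drive_tool --steps '[0, 0, 0, 0.5, 0, 0, 0, 0, 0, 0, 0.5, 0, 0, 0, 0, 0, 0, 0, 0, 0, 0, 0, 0, 0, 0, 0, 0, 0, 0, 0, 0, 0, 0, 0, 0]'

```text
clock: 21.28
position: [579.0, -76.0, 118.0]
orientation: [0.637, 0.771, -0.0, 0.001]
contact_force: [-2.6, -1.8, 7.8]
grip_width: 0.1
finger_force: 3.8
```

Request:
drive_tool --steps '[0, 0, 0, -30, 0, 0, 0, 0, 0, 0, -50, 0, 0, 0, 0, 0, 0, -50, 0, 0, 0, 0, -25, 0, -20, 0, 0, 0, 0, -45, 0, 0, 0, 0, 0]'

```text
clock: 21.9
position: [593.3, -144.0, 269.8]
orientation: [0.636, 0.772, 0.001, 0.002]
contact_force: [-0.2, 0.3, -0.8]
grip_width: 0.2
finger_force: 0.0
```

Request:
drive_tool --steps '[0, -45, 0, 0, 0, 0, 0, 0, -45, 0, 0, 0, 0, 0, 0, -24, 0, 0, 0, 0, 0, 0, 0, 0, 0, 0, 0, 0, 0, 0, 0, 25, 0, 0, 0]'

```text
clock: 22.52
position: [614.7, -256.1, 243.6]
orientation: [0.637, 0.771, 0.001, 0.002]
contact_force: [0.4, 0.6, 0.7]
grip_width: 0.0
finger_force: 0.0
```

Request:
drive_tool --steps '[0, 0, 0, 35, 0, 0, 0, 0, 0, 0, 30, 0, 0, 0, 0, 0, 0, 11, 0, 0, 0, 0, 0, 0, 0, 0, 0, 0, 0, 10, 0, 0, 0, 0, 0]'

```text
clock: 23.15
position: [612.6, -246.9, 167.4]
orientation: [0.637, 0.771, 0.0, 0.001]
contact_force: [0.1, 0.7, 0.3]
grip_width: 0.0
finger_force: 0.0
```

Request:
drive_tool --steps '[0, 11, 0, 0, 0, 0, 0, 0, 13, 0, 0, 0, 0, 0, 0, 13, 0, 0, 0, 0, 0, 0, 13, 0, 0, 0, 0, 0, 0, 13, 0, 0, 0, 0, 0]'

```text
clock: 23.78
position: [601.6, -185.7, 170.8]
orientation: [0.637, 0.771, 0.001, 0.005]
contact_force: [0.5, -3.5, 3.4]
grip_width: -0.0
finger_force: 0.8
```

Request:
drive_tool --steps '[0, 13, 0, 0, 0, 0, 0, 0, 13, 0, 0, 0, 0, 0, 0, 10, 0, 9, 0, 0, 0, 0, 8, 0, 9, 0, 0, 0, 0, 6, 0, 10, 0, 0, 0]'

```text
clock: 24.4
position: [590.3, -135.1, 136.6]
orientation: [0.637, 0.771, -0.0, -0.0]
contact_force: [0.4, -1.7, 0.9]
grip_width: 0.0
finger_force: 0.4
```

Request:
drive_tool --steps '[0, 3, 0, 8, 0, 0, 0, 0, 1, 0, 5, 0, 0, 0, 0, 0, 0, 3, 0, 0, 0, 0, 0, 0, 2, 0, 0, 0, 0, 0, 0, 0, 0, 0, 0]'

```text
clock: 25.02
position: [589.7, -131.7, 121.9]
orientation: [0.637, 0.771, 0.0, 0.0]
contact_force: [-5.4, 2.8, 14.0]
grip_width: -0.0
finger_force: 6.8
```

Request:
drive_tool --steps '[0, 0, 0, 0.5, 0, 0, 0, 0, 0, 0, 0, 0, 0, 0, 0, 0, 0, -10, 0, 0, 0, 0, 0, 0, -40, 0, 0, 0, 0, 0, 0, -50, 0, 0, 0]'

```text
clock: 25.65
position: [589.3, -131.9, 219.6]
orientation: [0.637, 0.771, -0.0, -0.001]
contact_force: [0.4, -0.8, 0.0]
grip_width: 0.2
finger_force: 0.0
```

Request:
drive_tool --steps '[0, 0, 0, -50, 0, 0, 0, 0, 0, 0, -20, 0, 0, 0, 0, 0, 0, 0, 0, 0, 0, 0, 0, 0, 0, 0, 0, 0, 0, 0, 0, 0, 0, 0, 0]'

```text
clock: 26.28
position: [589.3, -131.7, 287.7]
orientation: [0.637, 0.771, -0.0, -0.001]
contact_force: [-0.5, -0.2, -0.3]
grip_width: -0.3
finger_force: 0.0
```

```bash
python3 - <<'E'
from h import *
import fit
# numeric check without viewing: bright/wood lid outline vs predicted; changed pixels outside carton
p=[586.741,-112.311,-1.38]
s=monitor.get_state(); print(s['position'],s['contact_force'],s['clock'])
for n,b in(('scene','scene0'),('side','side0')):
    c=cam(n); a=snap(n,n+'9'); o=cv2.imread(f'pics/{b}.png')
    q=lambda z:proj(c,np.array([fit.W(p,np.array([x,y,z])) for x,y in((-65,-89),(65,-89),(65,89),(-65,89))]))
    m=np.zeros(a.shape[:2],np.uint8); cv2.fillPoly(m,[q(120).astype(int)],1)
    e=cv2.erode(m,np.ones((5,5)))>0; print(n,'lid median',np.median(a[e],0),'p10',np.percentile(a[e],10,axis=0),'p90',np.percentile(a[e],90,axis=0))
    for nm,P in dict(tin=(397,-5,60),glue=(774,-211,80),mallet=(707,62,60),bowl=(694,319,30),vase=(440,295,50),goblet=(480,428,60),blank=(445,-276,70)).items():
        x,y=proj(c,P)[0].astype(int); h=12
        print(nm,np.abs(a[y-h:y+h,x-h:x+h].astype(int)-o[y-h:y+h,x-h:x+h]).mean().round(1),end=' ')
    print()
E
```

```text
[ 589.33411025 -131.71440014  287.65667969] [-0.50400479 -0.19731537 -0.25953091] 26.275
scene lid median [152. 230. 254.] p10 [131. 204. 250.] p90 [156. 233. 255.]
tin 5.9 glue 2.3 mallet 14.6 bowl 23.0 vase 1.3 goblet 6.3 blank 4.5 
side lid median [156. 231. 254.] p10 [ 99.  156.  216.4] p90 [160. 233. 254.]
tin 2.3 glue 13.7 mallet 2.9 bowl 7.7 vase 3.3 goblet 25.3 blank 10.9
```

```bash
python3 -c "
from rig import arm
print(arm.job_done())"
```

```text
the job is handed in; nothing more can be done
None
```

The jar stands upright on the carton floor and the carton is closed in the required order; I handed the job in at about 26 s, going by contact heights and pixel checks for the two long flaps, since my ten picture views were used up.

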